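# Tip the little rolling pin out of its tube

### The arm

A 6-joint arm with a two-finger parallel gripper is mounted at the origin on the work surface. World frame = base frame: x ahead of the robot, y to its left, z up, the work surface at z = 0. Lengths are in m, angles in rad, forces in N, time in s.
With the tool pointing down it reaches from about 0.35 to 1 m from the base axis. Payload 7.1 kg.
Tool frame: the origin (TCP) lies at the very end of the fingers, on their centre line; the grasp point (between the pads) lies 19 mm behind it; z points along the fingers, y is the line along which they close (so a half turn about z gives the same grasp; the last joint's range is limited). The gripper opens to 85 mm and grips with 20 to 120 N. Pads are 22 mm wide; open, the fingers measure 114 mm over their backs; the gripper's body (76 mm by 85 mm) begins 54 mm behind the grasp point. The pads swing forward as they close: fully open they stand 13 mm farther back than shut.
Start: joints at [-1.326, 0.423, 1.63, -0, 1.089, -0.019], TCP at [0.163, -0.603, 0.231] pointing down, gripper open.
Joint ranges: [-3, 3], [-0.9, 2.11], [0.09, 2.58], [-1.31, 4.45], [0.11, 2.69], [-2.54, 2.54]. Speed limits (rad/s): [2.39, 2.39, 3.01, 3.14, 3.14, 3.14].

### API

Orientations are given as a unit quaternion [w, x, y, z].
In Python, from cell import bot, vision, look_for, cut_out, landmark_of gives the robot as it stands. Calls block until the motion is done:
- bot.move_to(position, orientation): joint-space move of the TCP to a pose.
- bot.line_to(position, rot=None, vel=0.15): straight line of the TCP; rot=None keeps the orientation; vel is the mean speed in m/s.
- bot.movej(angles): joint-space move.
- bot.move_gripper(opening, force=None): finger opening in m; force is the grip in N (None keeps the last); returns when the fingers have stopped.
- bot.pause(seconds).
- bot.ik(position, orientation): joint angles nearest the present ones, or None.
- bot.state(): the state.
- vision.get_image(name): name is "side" or "top"; returns a dict with "frame" (400x640x3 uint8, red, green, blue), "range_z" (400x640 float32, m along the optical axis (not along the pixel's ray), 0 where there is no reading), "K" (3x3 intrinsics, pixels), "T" (4x4, takes a point from camera to world coordinates). Camera axes: x right, y down, z forward; pixel columns grow to the right and rows downward; lengths in m; the calibration is good to about 2 mm. A picture is of the moment at which its call begins.
A pose or a line that the arm cannot do raises bot.Unreachable and nothing moves.
- bot.job_done(): hands the job in; it is judged then, once.
Trained networks look in the newest picture that a camera, given by its name, has taken for a name from the list of things; names that differ only in an ending like _2 or _b are one class to them, and where a whole thing is asked for, a point or a joint stands for the part that bears it (a point fixed in the world has none). Each returns a list of dicts, best first, with "conf" (0 to 1); they miss things now and then, are a little off and sometimes report something else, mostly with a low value. They report only what shows in the picture. A call takes as long as a camera call. They do not tell look-alikes from the thing itself.
- look_for(camera, thing): "extent" ([left, top, width, height] in pixels, round what is visible of it).
- cut_out(camera, thing): "mask" (400x640 bool, what is visible of it) and "extent" ([left, top, width, height] in pixels, round what is visible of it).
- landmark_of(camera, thing): "centre" ([column, row] in pixels: a listed point, or the origin of a listed thing).
The state is a dict: "t": time; "joint_pos": joint angles; "qvel": joint speeds; "joint_efforts": joint torques, N m; "eef_pos": TCP position; "eef_rot": TCP orientation; "ft_force": force on the tool from outside, world axes, zero at the start; "wrist_torque": the same for the moment, N m; "width": finger opening in m; "grasp_force": force on a finger pad.
Only numpy, scipy, OpenCV 4.12 (cv2) and the standard library are available. Lean on these libraries where they do the work, as an engineer would, in place of code of your own. Each camera call takes 0.05 s, during which the arm holds its last target. There are 200 camera calls.

### The job

The small rolling pin has slid down inside the steel tube on the tilting stand. Tip the tube mouth-down so that the pin slides out onto the tongue, take the pin by its exposed end and lay it flat in the baking tray, lowering it in rather than dropping it. Leave the loaf, the jar and the proofing basket where they are.

Things in the scene. Friction and masses are not known exactly. Their poses are not given: they have to be found in the camera images.
- tube (a joint): Tilt of the tube, rad. 0 level, positive mouth down, hard stop at +0.65 (do not slam it); starts a little mouth-up. Stiff pivot: stays where left; 5 N down on the mouth rim tips it. At 0.5 the pin slides right out. Pivot: on the tube's axis, 75 mm behind the mouth, 140 mm above the counter, between dark wooden cheeks 70 mm apart outside, 154 mm tall, on a fixed stand.
- tube_mouth (a point): Top of the mouth rim of the bright steel tube: 42 mm outside, 36 mm inside, 180 mm long, axis 21 mm below this point (-z). x: along the tube, mouth to closed end; y: level, across; z: up when level. A tongue 12 mm wide, 3 thick, goes on from the bottom of the mouth 65 mm outwards (-x), its top face 39 mm below this point, ending in a lip 10 mm above that face.
- pin_mid (a point): Centre of the small rolling pin, a plain light beech rod 20 mm thick, 160 mm long, 45 g; x along it. Starts hidden in the tube. Slid out, it lies on the (narrower) tongue against the lip, about 60 mm showing. To draw it out, first lift it 12 mm square to the tube to clear the lip; the tube has 16 mm of room above it.
- tray: Fixed aluminium baking tray on the counter, open on top: 220 mm (x) by 270 mm (y) outside, 18 mm high, walls and floor 4 mm thick. Origin: centre of its underside; z up.
There are look-alikes about, which are no part of the job. Of the things that look like the part that bears tube, the larger one is meant.

How it is judged:
On the way, in this order (a step that is already met when the one before it is completed fails the run):
1. the tube is tipped mouth-down (at least 0.1 rad) and the pin has slid out so that at least 45 mm of it shows, the rest still in the tube (value of joint tube above 0.1 rad and x of pin_mid in the frame of tube_mouth between 0 and 0.035 m), for 0.2 s.
2. the pin is held in the fingers inside the tray, its centre less than 40 mm above the tray's underside (contact force between the fingers and pin above 0.3 N and z of pin_mid in the frame of tray below 0.04 m and x of pin_mid in the frame of tray between -0.105 and 0.105 m and y of pin_mid in the frame of tray between -0.13 and 0.13 m), for 0.1 s.
At the end, for the whole second after the job is handed in: The pin lies flat on the tray's floor (within 7 degrees of level, centre less than 22 mm above the tray's underside and within 105 mm in x and 130 mm in y of the tray's centre), released and at rest (x of pin_mid in the frame of tray between -0.105 and 0.105 m and y of pin_mid in the frame of tray between -0.13 and 0.13 m and z of pin_mid in the frame of tray below 0.022 m and angle between pin_mid's own x axis and vertical between 1.45 and 1.7 rad and linear speed of pin below 0.05 m/s); the robot touches nothing.
It fails at once if the loaf is shifted by more than 30 mm (distance of loaf from where it was at the start of the episode above 0.03 m).
It fails at once if the jar is shifted by more than 30 mm (distance of jar from where it was at the start of the episode above 0.03 m).
It fails at once if the basket is shifted by more than 30 mm (distance of basket from where it was at the start of the episode above 0.03 m).
It also fails if it takes over 58 s, if anything falls off the work surface, if the arm or the gripper's body presses on something with over 40 N, if the wrist force passes 120 N, or if a joint passes its speed limit or range.

## Working session

There is one attempt and no reset: what is moved stays moved. The work goes in short steps, each a Python script; the robot and the scene stay as the last script left them, time stands still between calls to the robot, and variables do not carry over. Pictures are saved under pics/ and viewed, at most 10 in all, crops included, and the job is handed in when it is done.

```bash
ls; mkdir -p pics
cat > h.py <<'E'
import numpy as np, cv2
from cell import bot, vision, look_for, cut_out, landmark_of
def save(im,name,crop=None,scale=1):
    f=im["frame"][:,:,::-1]
    if crop: l,t,w,h=crop; f=f[t:t+h,l:l+w]
    cv2.imwrite("pics/"+name,cv2.resize(f,None,fx=scale,fy=scale,interpolation=cv2.INTER_CUBIC))
def cloud(im):
    z=im["range_z"]; v,u=np.mgrid[:z.shape[0],:z.shape[1]]
    K=im["K"]; c=np.stack([(u-K[0,2])/K[0,0]*z,(v-K[1,2])/K[1,1]*z,z],-1)
    P=c@im["T"][:3,:3].T+im["T"][:3,3]; P[z<=0]=np.nan
    return P
E
python3 - <<'E'
from h import *
ims={}
for c in("side","top"):
    im=vision.get_image(c); ims[c]=im; save(im,c+"0.png")
    P=cloud(im)
    np.savez("/tmp/"+c+"0.npz",P=P,f=im["frame"],K=im["K"],T=im["T"])
    print(c,im["T"].round(3).tolist())
    for n in("tube","tube_mouth","tray","loaf","jar","basket"):
        for r in look_for(c,n)[:3]: print(n,"look",np.round(r["extent"]),round(r["conf"],2))
        for r in landmark_of(c,n)[:3]:
            u,v=np.round(r["centre"]).astype(int); print(n,"lm",u,v,round(r["conf"],2),P[min(max(v,0),399),min(max(u,0),639)].round(3))
print(bot.state()["t"])
E
```

```text
pics
side [[0.965, -0.171, 0.198, 0.355], [-0.261, -0.568, 0.781, -0.694], [-0.021, -0.805, -0.593, 0.627], [0.0, 0.0, 0.0, 1.0]]
tube look [327. 117.  35.  62.] 0.84
tube look [254. 149.  19.  57.] 0.82Traceback (most recent call last):
  File "<stdin>", line 10, in <module>
ValueError: it knows: pin_mid, tray, tube_mouth
```

Run:
```python
from h import *
for c in("side","top"):
    im=vision.get_image(c); save(im,c+"0.png")
    P=cloud(im)
    np.savez("/tmp/"+c+"0.npz",P=P,f=im["frame"],K=im["K"],T=im["T"])
    print(c,im["T"].round(3).tolist())
    for n in("tube","tube_mouth","tray","loaf","jar","basket"):
      try:
        for r in look_for(c,n)[:3]: print(n,"look",np.round(r["extent"]),round(r["conf"],2))
      except ValueError as e: print(n,e)
      try:
        for r in landmark_of(c,n)[:3]:
            u,v=np.round(r["centre"]).astype(int); print(n,"lm",u,v,round(r["conf"],2),P[min(max(v,0),399),min(max(u,0),639)].round(3))
      except ValueError as e: pass
print(bot.state()["t"])
```

```text
side [[0.965, -0.171, 0.198, 0.355], [-0.261, -0.568, 0.781, -0.694], [-0.021, -0.805, -0.593, 0.627], [0.0, 0.0, 0.0, 1.0]]
tube look [326. 118.  34.  60.] 0.79
tube look [252. 149.  20.  58.] 0.78
tube_mouth look [250. 148.  25.  57.] 0.7
tube_mouth look [326. 117.  36.  62.] 0.68
tube_mouth lm 348 144 0.9 [0.612 0.108 0.166]
tube_mouth lm 255 181 0.69 [0.405 0.131 0.096]
tray look [328. 268. 163. 129.] 0.7
tray lm 397 334 0.75 [ 0.582 -0.27   0.004]
loaf it knows: pin_mid, tray, tube, tube_mouth
jar it knows: pin_mid, tray, tube, tube_mouth
basket it knows: pin_mid, tray, tube, tube_mouth
top [[-0.026, -0.988, 0.152, 0.388], [-0.999, 0.031, 0.029, -0.047], [-0.033, -0.151, -0.988, 0.975], [0.0, 0.0, 0.0, 1.0]]
tube look [195. 235. 103.  36.] 0.73
tube look [169. 132. 132.  26.] 0.72
tube_mouth look [172. 132. 132.  28.] 0.82
tube_mouth look [196. 236. 104.  36.] 0.59
tube_mouth lm 268 262 0.98 [0.401 0.091 0.122]
tube_mouth lm 264 143 0.64 [0.626 0.096 0.131]
tray look [373. 111. 144. 119.] 0.91
tray lm 444 172 0.66 [ 0.584 -0.269  0.001]
loaf it knows: pin_mid, tray, tube, tube_mouth
jar it knows: pin_mid, tray, tube, tube_mouth
basket it knows: pin_mid, tray, tube, tube_mouth
0.7
```

View pics/side0.png

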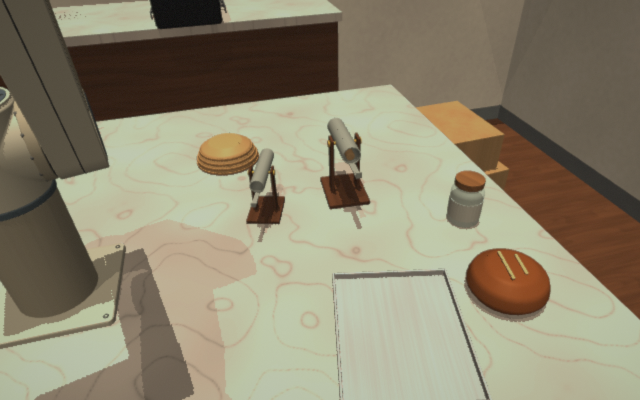

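View pics/top0.png

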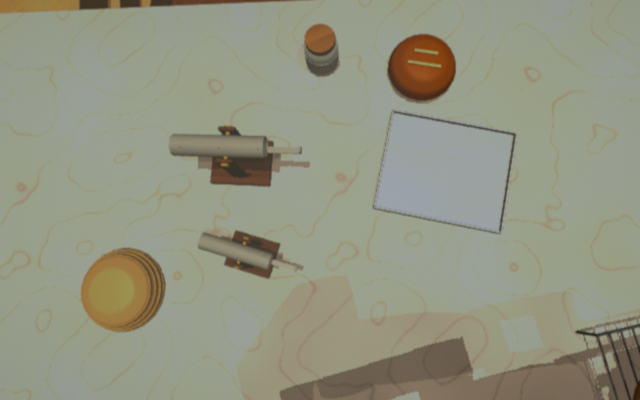

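The side view shows two tilting stands, a large one with its tube at about (345,140) and a small one at (262,170). It also shows the tray at (400,335), loaf (508,280), jar (466,200) and basket (228,152). In the top view, the candidates for the tube are:
- **Large stand:** tube (170–266,146), tongue running to (302,150).
- **Small stand:** tube (200–272,250), tongue running to (302,267).

The larger stand is the one meant, so I'll check it in a close crop and fit its cylinder.

```bash
cat > fit.py <<'E'
from h import *
from scipy.optimize import least_squares
def tube_pts(near=(0.62,0.13),rad=0.16,dil=0):
    out=[]
    for c in("side","top"):
        im=vision.get_image(c);P=cloud(im)
        for r in cut_out(c,"tube"):
            m=cv2.erode(r["mask"].astype(np.uint8),np.ones((3,3)))>0
            p=P[m];p=p[np.isfinite(p).all(1)]
            md=np.median(p,0)
            print(c,r["extent"],round(r["conf"],2),len(p),md.round(3))
            if np.hypot(*(md[:2]-near))<0.09: out.append(p);break
    return out
def fit(p,yaw0=np.pi/2):
    # axis: point c at centroid, dir from yaw (mouth->closed end), tilt (positive = mouth down)
    c0=np.median(p,0)
    def d(q): y,t=q[3:5]; return np.array([np.cos(t)*np.cos(y),np.cos(t)*np.sin(y),np.sin(t)])
    def res(q):
        v=p-q[:3]; a=d(q); s=v@a
        return np.linalg.norm(v-s[:,None]*a,axis=1)-0.021
    f=lambda q: np.append(res(q)*1000,(q[:3]-c0)@d(q)*1000)
    r=least_squares(f,[*(c0-[0,0,.012]),yaw0,-0.1],loss="soft_l1",f_scale=2.)
    return r.x,d(r.x),res(r.x)
E
python3 - <<'E'
from fit import *
pts=tube_pts(); 
for p in [*pts,np.vstack(pts)]:
    q,a,e=fit(p); k=abs(e)<.004; s=(p[k]-q[:3])@a
    print(len(p),k.sum(),"yaw,tilt",q[3:].round(3),"c",q[:3].round(4),"s",np.percentile(s,[0,1,99,100]).round(4),"mouth",(q[:3]+a*np.percentile(s,1)).round(4),"end",(q[:3]+a*np.percentile(s,99)).round(4),"rms",e[k].std().round(4))
# tray
for c in("side","top"):
    im=vision.get_image(c);P=cloud(im)
    r=cut_out(c,"tray")[0];p=P[r["mask"]];p=p[np.isfinite(p).all(1)]
    p=p[abs(p[:,2])<.03]
    b=cv2.minAreaRect((p[:,:2]*1000).astype(np.float32));print("tray",c,b,np.percentile(p[:,2],[5,50,95]).round(4))
    if c=="side":
        save(im,"crop1.png",(230,100,160,120),5)
E
```

```text
side [327.9, 115.6, 34.8, 63.4] 0.98 679 [0.614 0.146 0.154]
top [169.1, 133.0, 131.4, 25.8] 0.63 2123 [0.615 0.169 0.154]
679 658 yaw,tilt [ 1.495 -0.098] c [0.6196 0.1444 0.1426] s [-0.1188 -0.1083  0.1145  0.1174] mouth [0.6114 0.037  0.1531] end [0.6282 0.258  0.1314] rms 0.0012
2123 2092 yaw,tilt [ 1.496 -0.09 ] c [0.62   0.1668 0.1394] s [-0.1348 -0.1248  0.0998  0.1041] mouth [0.6106 0.0429 0.1505] end [0.6275 0.266  0.1304] rms 0.0014
2802 2746 yaw,tilt [ 1.496 -0.092] c [0.6199 0.1615 0.1401] s [-0.1341 -0.1174  0.1049  0.1094] mouth [0.6112 0.0449 0.1508] end [0.6276 0.2656 0.1304] rms 0.0014
tray side ((593.2092895507812, -257.41973876953125), (285.7093505859375, 230.49630737304688), 76.17389678955078) [0.0021 0.004  0.0153]
tray top ((589.3088989257812, -273.089111328125), (275.60333251953125, 229.23333740234375), 76.84259796142578) [0.0006 0.0037 0.0159]
```

View pics/crop1.png

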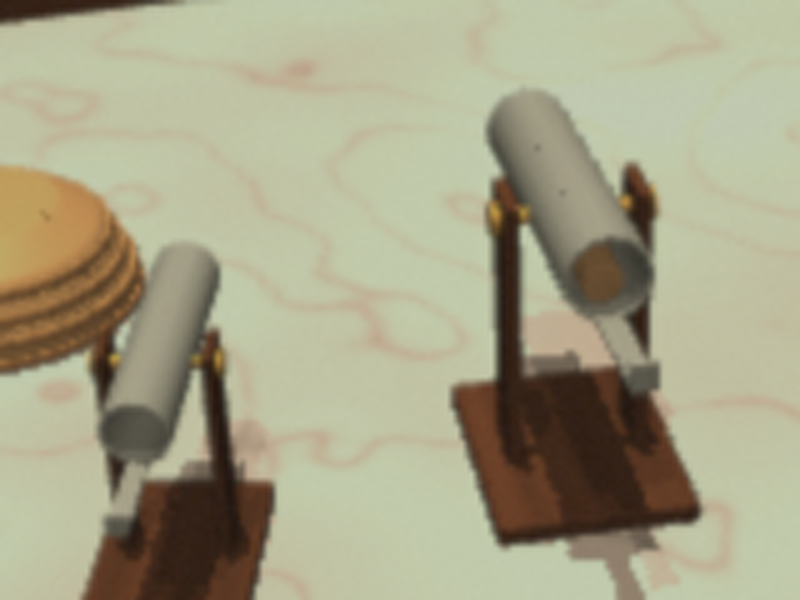

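The crop confirms the choice. The larger stand's tube has the tan pin visible inside its mouth at crop (605,275), which is side pixel (351,155). The smaller tube's mouth looks empty. Next I'll refine the mouth and pivot, then tip the tube.

```bash
cat >> fit.py <<'E'
from scipy.spatial.transform import Rotation as R
def frame(yaw,t):
    h=np.array([np.cos(yaw),np.sin(yaw),0]); z=np.array([0,0,1.])
    return np.cos(t)*h+np.sin(t)*z, np.cross(z,h), np.cos(t)*z-np.sin(t)*h
def quat(yaw,t,s):
    a,y,n=frame(yaw,t); Y=s*y; Z=-n
    q=R.from_matrix(np.c_[np.cross(Y,Z),Y,Z]).as_quat(); return q[[3,0,1,2]]
def locate():
    p=np.vstack(tube_pts()); q,a,e=fit(p); _,_,n=frame(*q[3:])
    v=p-q[:3]; up=(abs(e)<.004)&(v@n>0.005); s=np.sort(v[up]@a)
    print("yaw,tilt",q[3:].round(3),"c",q[:3].round(4),"mouth",(q[:3]+a*s[3]).round(4),"end",(q[:3]+a*s[-4]).round(4),"len",(s[-4]-s[3]).round(4))
    return q
E
python3 - <<'E'
from fit import *
locate()
yaw=1.496; piv=np.array([.620,.167,.140])
for s in(1,-1):
    for t in(-.09,.5):
        a,y,n=frame(yaw,t); j=bot.ik(piv-.064*a+.021*n+.06*n,quat(yaw,t,s)); print(s,t,None if j is None else np.round(j,2))
        j=bot.ik(piv-.22*a-.008*n-.01*n,quat(yaw,t,s)); print("   draw",None if j is None else np.round(j,2))
print(bot.state()["eef_rot"],bot.state()["t"])
E
```

```text
side [326.5, 117.0, 31.9, 62.1] 0.91 670 [0.614 0.141 0.154]
top [167.8, 132.9, 132.7, 25.8] 0.97 2083 [0.615 0.168 0.155]
yaw,tilt [ 1.495 -0.092] c [0.6197 0.1598 0.1403] mouth [0.6145 0.0914 0.1466] end [0.6278 0.2666 0.1304] len 0.1764
1 -0.09 None
   draw None
1 0.5 None
   draw [-0.28  0.77  1.74  0.66  0.87  2.44]
-1 -0.09 [ 0.2   0.44  1.62 -0.1   1.11  0.32]
   draw [-0.06  0.51  1.73 -0.11  0.9   0.08]
-1 0.5 [-0.14  0.51  1.73  0.59  1.03 -0.41]
   draw [-0.28  0.77  1.74  0.66  0.87 -0.7 ]
[-5.07750490e-06  9.91311539e-01  1.31534913e-01 -1.02520596e-05] 1.3
```

Run:
```python
from fit import *
yaw=1.495; piv=np.array([.620,.165,.140])
def rim(t,up): a,y,n=frame(yaw,t); return piv-.063*a+(.021+up)*n
bot.move_gripper(0.0,40)
bot.move_to(rim(-.092,.07),quat(yaw,-.092,-1))
bot.line_to(rim(-.092,.008),vel=.12)
for t in np.r_[-.092,np.arange(0,.56,.08),.52]:
    bot.line_to(rim(t,-.001),quat(yaw,t,-1),vel=.04)
    print(round(t,2),np.round(bot.state()["ft_force"],1))
a,y,n=frame(yaw,.52)
bot.line_to(rim(.52,.06),vel=.15)
bot.move_gripper(.05)
bot.line_to(rim(.52,.06)+np.array([-.03,-.12,.08]),vel=.25)
q=locate()
for c in("side","top"):
    for r in cut_out(c,"pin_mid")[:2]: print(c,r["extent"],r["conf"],r["mask"].sum())
im=vision.get_image("side"); save(im,"tip1.png",(290,90,130,100),6)
print(bot.state()["t"])
```

```text
-0.09 [ 0.5  0.1 -0.9]
0.0 [-0.2  0.2  0.3]
0.08 [ 0.4 -0.9  1.1]
0.16 [-0.8 -0.3  0.7]
0.24 [ 0.  -0.3  0.5]
0.32 [-0.9 -0.1 -0.3]
0.4 [ 0.1  0.8 -0.4]
0.48 [ 0.2  0.2 -0.2]
0.56 [ 0.4 -0.4  0.1]
0.52 [ 0.2 -0.3  0.6]
side [332.8, 97.2, 26.6, 102.4] 0.95 388 [0.613 0.121 0.132]
top [168.3, 127.8, 99.8, 33.0] 0.84 1980 [0.615 0.178 0.166]
yaw,tilt [1.454 0.276] c [0.6185 0.1635 0.1611] mouth [0.6232 0.204  0.1727] end [0.6292 0.255  0.1873] len 0.0533
side [345.3, 169.4, 12.4, 32.0] 0.49 269
top [266.3, 152.1, 26.4, 13.4] 0.77 232
10.8
```

View pics/tip1.png

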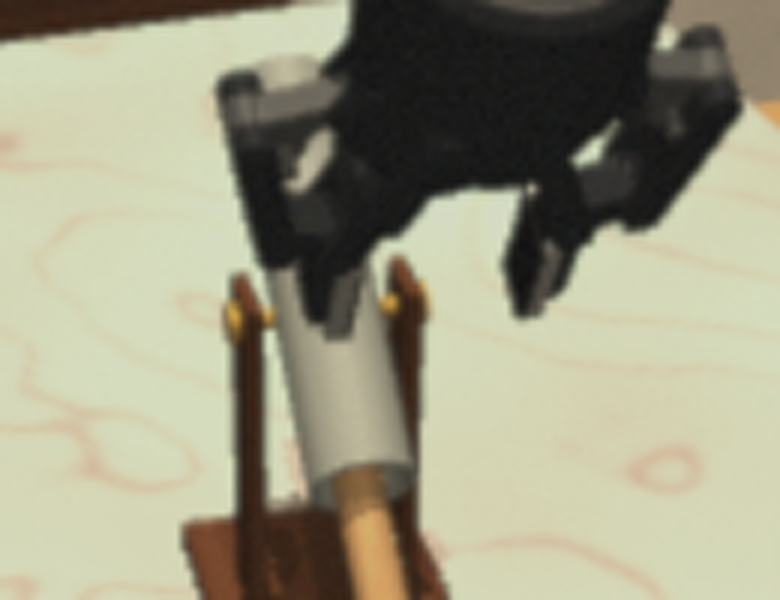

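The tube is tipped and the light pin is showing from the mouth, at about crop (370,520), side pixel (352,177). The gripper hides part of the tube, so I'll move it aside and measure again.

```bash
sed -i 's/def fit(p,yaw0=np.pi\/2):/def fit(p,yaw0=1.5,rad=.021,t0=-.1):/; s/axis=1)-0.021/axis=1)-rad/; s/yaw0,-0.1\]/yaw0,t0]/' fit.py
python3 - <<'E'
from fit import *
bot.line_to([.47,-.12,.33],quat(1.495,.3,-1),vel=.3)
T=[];N=[]
for c in("side","top"):
    im=vision.get_image(c);P=cloud(im)
    for n,L in(("tube",T),("pin_mid",N)):
        for r in cut_out(c,n):
            m=cv2.erode(r["mask"].astype(np.uint8),np.ones((3,3)))>0
            p=P[m];p=p[np.isfinite(p).all(1)]
            if len(p)==0: continue
            md=np.median(p,0); print(c,n,np.round(r["extent"]),round(r["conf"],2),len(p),md.round(3))
            if abs(md[0]-.62)<.06: L.append(p);break
    save(im,f"tip_{c}.png",(300,100,120,90) if c=="side" else (150,100,200,150),5 if c=="side" else 4)
for L,rad in((T,.021),(N,.010)):
  for p in [*L,np.vstack(L)]:
    q,a,e=fit(p,1.495,rad,.5); k=abs(e)<.004
    _,_,n=frame(*q[3:]); k&=(p-q[:3])@n>0; s=np.sort((p[k]-q[:3])@a)
    print(rad,len(p),k.sum(),"yaw,t",q[3:].round(3),"c",q[:3].round(4),"lo",(q[:3]+a*s[2]).round(4),"hi",(q[:3]+a*s[-3]).round(4),"rms",e[k].std().round(4))
print(bot.state()["t"])
E
```

```text
side tube [330. 106.  27.  95.] 0.74 949 [0.617 0.153 0.151]
side pin_mid [343. 166.  14.  28.] 0.82 166 [0.612 0.078 0.085]
top tube [168. 126.  96.  35.] 0.71 1936 [0.616 0.177 0.167]
top pin_mid [265. 149.  27.  17.] 0.8 162 [0.61  0.074 0.083]
0.021 949 926 yaw,t [1.488 0.555] c [0.6209 0.1615 0.1361] lo [0.6161 0.1036 0.1001] hi [0.6267 0.2318 0.1799] rms 0.0013
0.021 1936 1907 yaw,t [1.49  0.557] c [0.6214 0.1861 0.1516] lo [0.6148 0.1052 0.1011] hi [0.627  0.2551 0.1947] rms 0.0012
0.021 2885 2830 yaw,t [1.494 0.557] c [0.6211 0.1766 0.1456] lo [0.6154 0.1036 0.1001] hi [0.6271 0.2551 0.1947] rms 0.0013
0.01 166 166 yaw,t [1.478 0.571] c [0.6148 0.0824 0.0778] lo [0.6125 0.0577 0.0619] hi [0.6174 0.1105 0.0959] rms 0.0015
0.01 162 162 yaw,t [1.5   0.573] c [0.6128 0.0789 0.0758] lo [0.6113 0.0586 0.0627] hi [0.6141 0.0979 0.088 ] rms 0.0014
0.01 328 328 yaw,t [1.472 0.569] c [0.6136 0.0806 0.0768] lo [0.6113 0.0577 0.062 ] hi [0.6166 0.1106 0.096 ] rms 0.0015
11.75
```

View pics/tip_side.png

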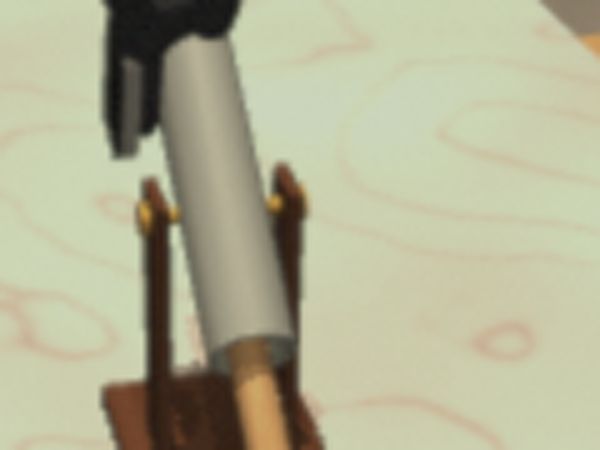

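The tilt is 0.557 rad. The pin axis lies 8 mm below the tube axis and its end is near the lip, both as expected. In the crop the pin leaves the mouth at (255,360) with nothing around it, so I'll grasp it, lift square to the tube and draw it out.

Run:
```python
from fit import *
yaw,t=1.493,.557; piv=np.array([.6205,.1665,.140]); a,y,n=frame(yaw,t); Q=quat(yaw,t,-1)
pt=lambda s,h: piv+s*a+(h-.008)*n   # TCP at s along axis, h above pin axis line
for s,h in((-.108,.07),(-.108,-.011),(-.108,.001),(-.209,.001),(-.209,.08)):
    if bot.ik(pt(s,h),Q) is None: print("unreach",s,h)
def st(m): 
    S=bot.state(); print(m,round(S["t"],2),"w",round(S["width"],4),"g",round(S["grasp_force"],1),np.round(S["ft_force"],1),np.round(S["eef_pos"],4))
bot.move_gripper(.05)
bot.move_to(pt(-.108,.07),Q)
bot.line_to(pt(-.108,-.011),vel=.06); st("down")
bot.move_gripper(0,40); st("grip")
if bot.state()["width"]>.012:
    bot.line_to(pt(-.108,.0012),vel=.03); st("lift")
    bot.line_to(pt(-.15,.0012),vel=.05); st("draw1")
    bot.line_to(pt(-.209,.0012),vel=.05); st("draw2")
    bot.line_to(pt(-.209,.08),vel=.1); st("clear")
im=vision.get_image("side"); save(im,"drawn.png",(240,60,240,180),3)
```

```text
down 14.57 w 0.0496 g 0.0 [-0.2  0.1  0.4] [0.6144 0.0849 0.0671]
grip 14.95 w 0.0183 g 38.9 [-0.3 -1.2  1.4] [0.6143 0.085  0.067 ]
lift 15.51 w 0.0187 g 39.1 [0.  0.8 0.2] [0.6137 0.0786 0.0773]
draw1 16.5 w 0.0187 g 39.1 [ 0.4  0.3 -0.6] [0.611  0.0433 0.0551]
draw2 17.83 w 0.0184 g 39.1 [ 1.  -1.1 -0.2] [ 0.6071 -0.0066  0.0239]
clear 18.77 w 0.0183 g 39.1 [-0.   0.5 -0.8] [ 0.6034 -0.0481  0.0903]
```

View pics/drawn.png

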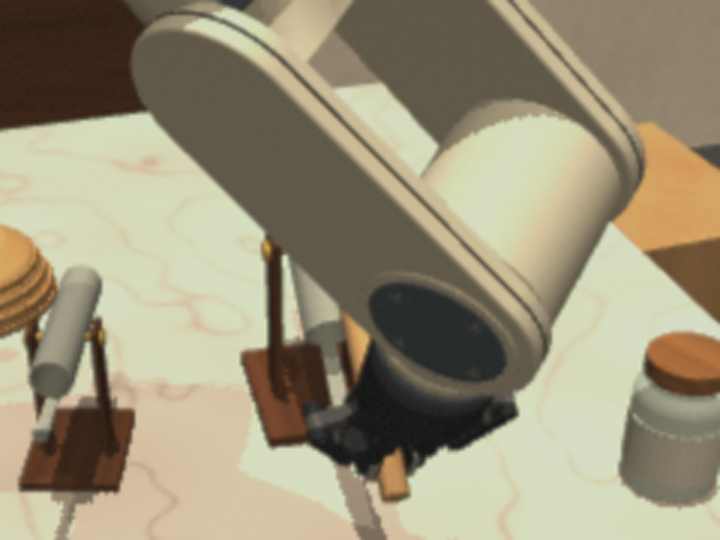

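The pin is out and held. Its short end shows at crop (395,478) and its long end at (355,345), and the tube, its tongue and the jar are untouched. Next I'll carry it over the tray, check its attitude and lower it.

Run:
```python
from fit import *
yp=1.34; a,_,_=frame(yp,0); Q=quat(yp,0,-1)
g=np.array([.589,-.273,0])-.05*a
print(bot.ik(g+[0,0,.1],Q),bot.ik(g+[0,0,.014],Q))
S=bot.state(); bot.line_to(np.array(S["eef_pos"])+[0,-.03,.08],vel=.2)
bot.move_to(g+[0,0,.11],Q)
N=[]
for c in("side","top"):
    im=vision.get_image(c);P=cloud(im)
    for r in cut_out(c,"pin_mid")[:3]:
        m=cv2.erode(r["mask"].astype(np.uint8),np.ones((3,3)))>0
        p=P[m];p=p[np.isfinite(p).all(1)]
        if len(p)<20: continue
        md=np.median(p,0);print(c,np.round(r["extent"]),round(r["conf"],2),len(p),md.round(3))
        if md[1]<-.1: N.append(p)
    save(im,f"hover_{c}.png",(280,150,300,225) if c=="side" else None,2)
for p in [*N,np.vstack(N)]:
    q,d,e=fit(p,yp,.01,0.); k=abs(e)<.004; s=np.sort((p[k]-q[:3])@d)
    print(len(p),k.sum(),q[3:].round(3),q[:3].round(4),(q[:3]+d*s[2]).round(4),(q[:3]+d*s[-3]).round(4))
S=bot.state();print(S["t"],S["width"],S["grasp_force"],S["eef_pos"])
```

```text
[-5.26165878e-01  6.32799286e-01  1.61893026e+00 -4.44089210e-16
  8.89863107e-01 -2.95369551e-01] [-5.26165878e-01  7.56106091e-01  1.63344342e+00 -4.44089210e-16
  7.52043147e-01 -2.95369551e-01]
side [409. 292.  15.  41.] 0.72 315 [ 0.576 -0.335  0.128]
top [416. 143.  67.  26.] 0.69 453 [ 0.591 -0.248  0.128]
315 279 [1.413 0.032] [ 0.576  -0.3347  0.119 ] [ 0.5739 -0.3476  0.1185] [ 0.5815 -0.2997  0.1201]
453 451 [ 1.351e+00 -1.000e-03] [ 0.5942 -0.2483  0.1194] [ 0.5809 -0.308   0.1195] [ 0.6064 -0.1934  0.1193]
768 732 [1.357 0.003] [ 0.5849 -0.2914  0.1193] [ 0.5728 -0.3475  0.1191] [ 0.6062 -0.1933  0.1195]
20.5583 0.018303245410652643 39.10746932029724 [ 0.5777439  -0.32085956  0.10998006]
```

View pics/hover_side.png

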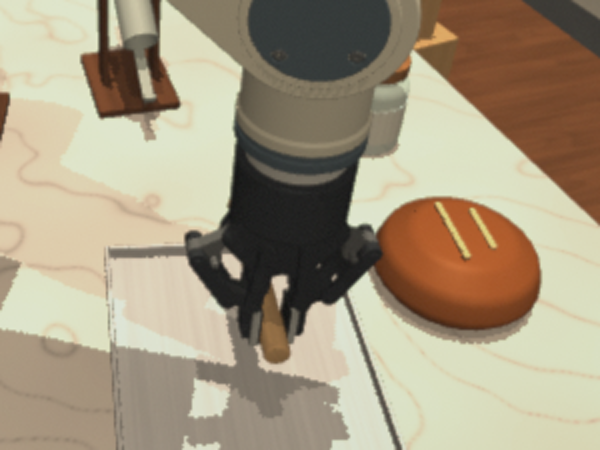

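The pin is level over the tray (tilt 0.003 rad). Its centre is at about (0.590, −0.270) and 9 mm above the TCP. In the crop it sits at (272,335), well inside the tray walls and clear of the loaf. I'll lower it and release.

Run:
```python
from fit import *
p=np.array(bot.state()["eef_pos"])
bot.line_to([p[0],p[1],.025],vel=.1)
z=.012
while z>.0045:
    bot.line_to([p[0],p[1],z],vel=.02); S=bot.state(); print(round(z,4),np.round(S["ft_force"],1),round(S["grasp_force"],1))
    if S["ft_force"][2]>5: break
    z-=.0015
bot.pause(.3)
bot.move_gripper(.04); bot.pause(.2)
bot.line_to([p[0],p[1],.15],vel=.12)
bot.line_to([.45,-.42,.25],vel=.25)
N=[]
for c in("side","top"):
    im=vision.get_image(c);P=cloud(im)
    for r in cut_out(c,"pin_mid")[:2]:
        m=cv2.erode(r["mask"].astype(np.uint8),np.ones((3,3)))>0
        q=P[m];q=q[np.isfinite(q).all(1)]
        if len(q)<20: continue
        md=np.median(q,0);print(c,np.round(r["extent"]),round(r["conf"],2),len(q),md.round(3))
        if md[1]<-.1: N.append(q)
    if c=="top": save(im,"placed.png",(330,0,260,260),2)
for q0 in N:
    q,d,e=fit(q0,1.34,.01,0.); print(q.round(4))
print(bot.state()["t"])
```

```text
0.012 [-0.3 -0.1 -0.2] 39.1
0.0105 [ 0.7 -0.6 -0.6] 39.1
0.009 [ 0.4 -0.9 -1. ] 39.1
0.0075 [-0.2  0.  -0.3] 39.1
0.006 [-0.2 -0.3 -0.7] 39.1
0.0045 [ 0.2 -0.1  0.3] 39.2
side [392. 306.  23.  71.] 0.63 606 [ 0.583 -0.295  0.022]
top [407. 157.  77.  24.] 0.66 459 [ 0.588 -0.263  0.022]
[ 0.5852 -0.2955  0.0136  1.3458  0.003 ]
[ 0.5907 -0.2636  0.0133  1.3501 -0.0016]
26.9167
```

View pics/placed.png

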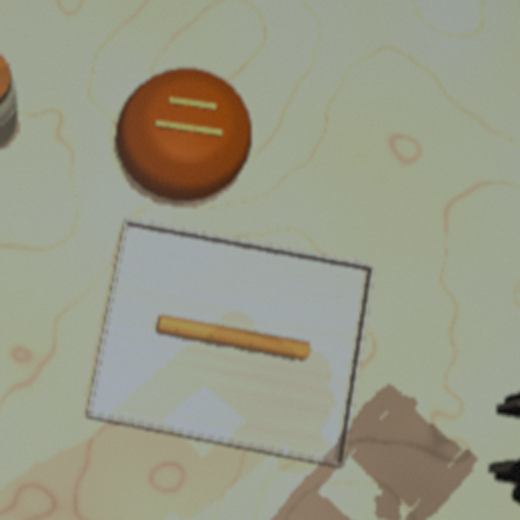

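The pin lies flat in the middle of the tray, from crop (160,325) to (308,350), with its axis at z ≈ 13.5 mm. It is released and the gripper is clear.

```bash
python3 -c "
from cell import bot
print(bot.job_done())"
```

```text
the job is handed in; nothing more can be done
None
```

I tipped the tube, drew the pin out and laid it flat near the middle of the baking tray at about 27 s of the 58 s allowed. The job is handed in; the interface returned no verdict.

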